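Find the brass weight by heft

ROBOT

A 6-joint arm with a two-finger parallel gripper is mounted at the origin on the work surface. World frame = base frame: x ahead of the robot, y to its left, z up, the work surface at z = 0. Lengths are in mm, angles in rad, forces in N, time in s.
With the tool pointing down it reaches from about 350 to 975 mm from the base axis. Payload 7.1 kg.
Tool frame: the origin (TCP) lies between the finger pads; the fingertips stand 8 mm ahead of it and the grasp point (between the pads) lies 11 mm behind it; x points along the fingers, y is the direction in which the jaws open and shut, and the axes are right-handed (so a half turn about x gives the same grasp; the last joint's range is limited). The gripper opens to 88 mm and grips with 3 to 60 N. Pads are 20 mm wide; open, the fingers measure 115 mm over their backs; the gripper's body (75 mm by 178 mm) begins 61 mm behind the grasp point.
Start: joints at [1.306, 0.423, 1.63, -0, 1.089, -0.019], TCP at [152.051, 606.205, 201.475] pointing down, gripper open.
Joint ranges: [-3, 3], [-0.9, 2.11], [0.09, 2.58], [-1.31, 4.45], [0.11, 2.69], [-2.54, 2.54]. Speed limits (rad/s): [2.39, 2.39, 3.01, 3.14, 3.14, 3.14].

INTERFACE

Orientations are given as a rotation vector (axis times angle).
In Python, from workcell import ctrl gives the robot as it stands.
- The arm moves only by the tool apply_moves, never from a script. Its argument "increments" is a list of rows, each an object with "gripper": the opening in per cent of the stroke, from 0 (shut) to 100 (fully open); "delta_pos": the shift along the tool's x, y, z in cm, a list of three; "dr": the turn, a rotation vector about the tool's x, y, z in rad, a list of three. In form: [{"gripper": gripper, "delta_pos": [dx, dy, dz], "dr": [ax, ay, az]}, ...]. A call has exactly 5 rows; each row shifts and turns the commanded pose from where the row before left it, along the tool's axes as they then stand; what a row does not reach is not made up. A row lasts 1/12 s, in which the tool goes at most 41.7 mm and 7.16 degrees, less where a joint would pass 70% of its speed; a pose out of reach is approached as far as the arm can. A call with a gripper value outside its range is refused whole. The fingers move at their own pace and stop on an object; the grip force is fixed at half the most. Time passes only in rows, so rows that do not move let the fingers close, or fill a call up. It gives the time, the measured TCP pose, the force and the opening at its end, in the units of the state.
- ctrl.get_obs(): the state, without advancing time (a new reading comes with each control period).
- ctrl.get_image(name): name is "side" or "top" or "wrist"; returns a dict with "img" (480x640x3 uint8, red, green, blue), "range_z" (480x640 float32, mm along the optical axis (not along the pixel's ray), 0 where there is no reading), "mtx" (3x3 intrinsics, pixels), "rvec" (rotation vector, rad) and "tvec" (3), from world to camera coordinates, as OpenCV has them. Camera axes: x right, y down, z forward; pixel columns grow to the right and rows downward; lengths in mm; the calibration is good to about 2 mm. A picture is of the moment at which its call begins.
- ctrl.close_job(): hands the job in, once; it reports no verdict.
The state is a dict: "t": time; "qpos": joint angles; "qvel": joint speeds; "joint_torque": joint torques, N m; "ee_pos": TCP position; "orientation": TCP orientation; "ft_force": force on the tool from outside, world axes, zero at the start; "moment": the same for the moment, N m; "width": finger opening in mm.
Only numpy, scipy, OpenCV 4.12 (cv2) and the standard library are available. Lean on these libraries where they do the work, as an engineer would, in place of code of your own. Each camera call takes 0.05 s, during which the arm holds its last target. There are 200 camera calls.

TASK

The balance is to be calibrated, and the brass weight is in one of three identical closed pots on the rubber mat, the other two holding light aluminium ones. Heft them in turn from the robot's left to its right: lift each a few centimetres off the mat, keep it there a moment, and set it back on the mat, upright and not dropped; then finish holding the heaviest pot up in the gripper, still and upright, its underside about 15 to 20 cm above the mat, with the two lighter pots standing on the mat (if the last one lifted is the heaviest it may simply stay in the grip and be raised). Do not tip the pots or disturb anything else on the bench.

Things in the scene. Friction and masses are not known exactly. Their poses are not given: they have to be found in the camera images.
- pot_left_centre (a point): centre of the left-hand (greatest y) one of three identical closed white plastic pots standing on the mat: upright cylinder, 58 mm diameter, 66 mm high, smooth straight sides, lid screwed on flush; this point is on its axis, 33 mm above its underside; z up. A loose metal balance weight lies inside each, unseen: brass in one pot, aluminium in the other two. The pot with brass weighs 0.43 to 0.52 kg in all, each other 0.17 to 0.24 kg; any of the three may be the heavy one
- pot_middle_centre (a point): centre of the middle one of three identical closed white plastic pots standing on the mat: upright cylinder, 58 mm diameter, 66 mm high, smooth straight sides, lid screwed on flush; this point is on its axis, 33 mm above its underside; z up. A loose metal balance weight lies inside each, unseen: brass in one pot, aluminium in the other two. The pot with brass weighs 0.43 to 0.52 kg in all, each other 0.17 to 0.24 kg; any of the three may be the heavy one
- pot_right_centre (a point): centre of the right-hand (smallest y) one of three identical closed white plastic pots standing on the mat: upright cylinder, 58 mm diameter, 66 mm high, smooth straight sides, lid screwed on flush; this point is on its axis, 33 mm above its underside; z up. A loose metal balance weight lies inside each, unseen: brass in one pot, aluminium in the other two. The pot with brass weighs 0.43 to 0.52 kg in all, each other 0.17 to 0.24 kg; any of the three may be the heavy one
- mat: black rubber mat fixed on the bench, 240 (x) x 480 (y) x 4 mm; origin at the centre of its underside, on the bench; x away from the robot at yaw 0
- spatula: steel lab spatula lying flat on the mat along the mat's x, between the left and middle pots, 173 x 13 x 3 mm; origin on its underside, in the middle of its handle; a bystander, leave it alone
- slide_mailer: flat grey plastic slide case lying on the mat between the middle and right pots, 86 x 30 x 10 mm; origin at the centre of its underside; a bystander, leave it alone
- tube_rack: green rack of microtubes, 100 x 160 x 44 mm, beyond the mat; origin at the centre of its underside; a bystander, leave it alone
- dishes: stack of three petri dishes, 90 mm diameter, 43 mm high, beyond the mat; origin at the centre of its underside; a bystander, leave it alone
- beaker: glass beaker, 70 mm diameter, 85 mm high, to the left of the mat; origin at the centre of its underside; a bystander, leave it alone
- bottle: bottle with blue cap, 70 mm diameter, 130 mm high, to the right of the mat; origin at the centre of its underside; a bystander, leave it alone
- tip_box: blue pipette-tip box with clear lid, 85 x 120 x 62 mm, to the left of the mat; origin at the centre of its underside; a bystander, leave it alone
Mind the look-alikes: they are no part of the job. What is shaped like the part that bears pot_right_centre but orange is not meant.

How it is judged (in metres and radians):
On the way, in this order (a step that is already met when the one before it is completed fails the run):
1. the left pot is lifted clear of the mat in the fingers (underside at least 20 mm above it) while the other two stand on the mat (height (world z) of pot_left_centre above 0.057 m and contact force between the fingers and pot_left above 1 N and contact force between pot_left and mat below 0.05 N and contact force between each of pot_middle, pot_right and mat above 1 N), for 0.2 s.
2. the middle pot is lifted clear of the mat in the fingers (underside at least 20 mm above it) while the other two stand on the mat (height (world z) of pot_middle_centre above 0.057 m and contact force between the fingers and pot_middle above 1 N and contact force between pot_middle and mat below 0.05 N and contact force between each of pot_left, pot_right and mat above 1 N), for 0.2 s.
3. the right pot is lifted clear of the mat in the fingers (underside at least 20 mm above it) while the other two stand on the mat (height (world z) of pot_right_centre above 0.057 m and contact force between the fingers and pot_right above 1 N and contact force between pot_right and mat below 0.05 N and contact force between each of pot_left, pot_middle and mat above 1 N), for 0.2 s.
At the end, for the whole second after the job is handed in: the heaviest pot is held still and within 20 degrees of upright in the fingers, its underside at least 120 mm above the mat, and the other two pots stand upright (within 6 degrees) and at rest with their weight on the mat, untouched (judged by the weight that the mat carries under each) (((height (world z) of pot_left_centre above 0.157 m and contact force between the fingers and pot_left above 1 N and linear speed of pot_left below 0.05 m/s and angle between pot_left_centre's own z axis and vertical below 0.35 rad and contact force between pot_middle and mat between 1 and 3.3 N and angle between each of pot_middle_centre, pot_right_centre's own z axis and vertical below 0.1 rad and linear speed of each of pot_middle, pot_right below 0.02 m/s and contact force between the fingers and pot_middle below 0.1 N and contact force between pot_right and mat between 1 and 3.3 N and contact force between the fingers and pot_right below 0.1 N) or (height (world z) of pot_middle_centre above 0.157 m and contact force between the fingers and pot_middle above 1 N and linear speed of pot_middle below 0.05 m/s and angle between pot_middle_centre's own z axis and vertical below 0.35 rad and contact force between pot_left and mat between 1 and 3.3 N and angle between each of pot_left_centre, pot_right_centre's own z axis and vertical below 0.1 rad and linear speed of each of pot_left, pot_right below 0.02 m/s and contact force between the fingers and pot_left below 0.1 N and contact force between pot_right and mat between 1 and 3.3 N and contact force between the fingers and pot_right below 0.1 N) or (height (world z) of pot_right_centre above 0.157 m and contact force between the fingers and pot_right above 1 N and linear speed of pot_right below 0.05 m/s and angle between pot_right_centre's own z axis and vertical below 0.35 rad and contact force between pot_left and mat between 1 and 3.3 N and angle between each of pot_left_centre, pot_middle_centre's own z axis and vertical below 0.1 rad and linear speed of each of pot_left, pot_middle below 0.02 m/s and contact force between the fingers and pot_left below 0.1 N and contact force between pot_middle and mat between 1 and 3.3 N and contact force between the fingers and pot_middle below 0.1 N))); the arm keeps its last pose, push and grip.
It fails at once if a pot is tipped by more than 0.6 rad (angle between any of pot_left_centre, pot_middle_centre, pot_right_centre's own z axis and vertical above 0.6 rad).
It fails at once if a pot is dropped (falls faster than 0.5 m/s out of the fingers) ((linear speed of pot_left above 0.5 m/s and contact force between the fingers and pot_left below 0.2 N) or (linear speed of pot_middle above 0.5 m/s and contact force between the fingers and pot_middle below 0.2 N) or (linear speed of pot_right above 0.5 m/s and contact force between the fingers and pot_right below 0.2 N)).
It fails at once if a bystander is moved by more than 30 mm (distance of any of spatula, slide_mailer, tube_rack, dishes, beaker, bottle, tip_box from where it was at the start of the episode above 0.03 m).
It also fails if it takes over 67 s, if anything falls off the work surface, if the arm or the gripper's body presses on something with over 40 N, if the wrist force passes 120 N, or if a joint passes its speed limit or range.

## Working session

There is one attempt and no reset: what is moved stays moved. The work goes in short steps, Python scripts to look and compute and a tool call to move; the robot and the scene stay as the last step left them, time stands still between calls to the robot, and variables do not carry over. Pictures are saved under pics/ and viewed, about 8 in all and at most 12, crops included, and the job is handed in when it is done.

Besides the shell and the picture viewer there is one more tool, called after "Call:" as name([rows], argument=value, ...), one row to a line, values as JSON. apply_moves: Moves the arm, as the interface text tells. Its arguments: {"type":"object","properties":{"increments":{"type":"array","items":{"type":"object","properties":{"gripper":{"type":"number"},"delta_pos":{"type":"array","items":{"type":"number"}},"dr":{"type":"array","items":{"type":"number"}}}}}},"required":["increments"]}

```bash
mkdir -p pics
cat > h.py <<'E'
import numpy as np, cv2
from workcell import ctrl
def grab(n):
    d=ctrl.get_image(n); return d
def world(d,u,v,z=None):
    R=cv2.Rodrigues(np.array(d["rvec"],float))[0]; t=np.array(d["tvec"],float).ravel()
    ray=np.linalg.inv(d["mtx"])@np.array([u,v,1.])
    if z is None: return R.T@(ray*d["range_z"][int(v),int(u)]-t)
    c=-R.T@t; r=R.T@ray
    return c+r*(z-c[2])/r[2]
E
python3 - <<'E'
from h import *
import pickle
for n in("top","side"):
    d=grab(n); pickle.dump(d,open(n+".pkl","wb")); cv2.imwrite(f"pics/{n}0.png",d["img"][:,:,::-1])
print(ctrl.get_obs())
E
```

```text
{'t': 0.1, 'qpos': array([ 1.30600145e+00,  4.23805225e-01,  1.63057377e+00, -1.59033513e-05,
        1.08861688e+00, -1.89969082e-02]), 'qvel': array([ 0.00165777, -0.00249224, -0.00209608,  0.00026974, -0.00018537,
        0.0007911 ]), 'joint_torque': array([ 2.96130975e-05, -5.45614922e+01, -2.74324733e+01,  6.44678785e-02,
        1.88692147e-02, -5.18929437e-05]), 'ee_pos': array([151.92274591, 605.71705378, 200.7696181 ]), 'orientation': array([ 0.19186571,  1.56235431, -0.19405543]), 'ft_force': array([-0.62362272, -0.4424576 ,  0.3235698 ]), 'moment': array([ 0.03424762,  0.0275907 , -0.0046331 ]), 'width': 87.4817509482874}
```

View pics/top0.png

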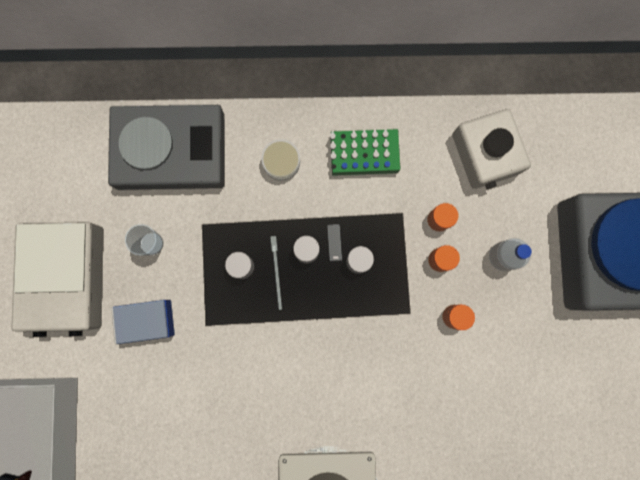

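The three white pots stand on the mat at about (238,265), (306,249) and (360,260). The three orange ones, off the mat at (445,216), (446,258) and (460,317), are look-alikes and not meant. I'll check this in an enlarged crop and measure the pots.

Run:
```python
from h import *
import pickle
d=pickle.load(open("top.pkl","rb"))
c=cv2.resize(d["img"][200:335,190:480,::-1],None,fx=2.7,fy=2.7,interpolation=cv2.INTER_CUBIC); cv2.imwrite("pics/crop1.png",c)
H,W=480,640
z=np.zeros((H,W,3))
for v in range(200,335):
    for u in range(190,425): z[v,u]=world(d,u,v)
im=d["img"].astype(int)
m=((z[:,:,2]>60)&(z[:,:,2]<80)&(d["range_z"]>0)).astype(np.uint8)
n,l,s,cc=cv2.connectedComponentsWithStats(m)
for i in range(1,n):
    if s[i,4]>30: print(cc[i].round(1),s[i],world(d,*cc[i],z=70).round(1),np.median(z[l==i],0).round(1))
for p in [(275,240),(280,308),(330,228),(341,225),(336,258),(341,260),(277,270),(202,226),(403,214),(409,313),(206,324)]: print(p,world(d,*p,z=5).round(0), world(d,*p).round(0))
```

```text
[306.  247.7] [294 235  25  26 515] [573.1  36.6  70. ] [573.   36.6  69. ]
[360.3 258.4] [348 246  26  26 522] [546.9 -84.2  70. ] [547.4 -84.1  68.9]
[237.8 264. ] [225 252  26  25 525] [539.7 189.1  70. ] [539.7 189.   68.8]
(275, 240) [600. 110.   5.] [599. 110.   8.]
(280, 308) [440. 100.   5.] [440. 100.   6.]
(330, 228) [626. -20.   5.] [625. -20.  13.]
(341, 225) [632. -47.   5.] [633. -47.  -1.]
(336, 258) [554. -33.   5.] [553. -33.  16.]
(341, 260) [549. -45.   5.] [549. -45.   2.]
(277, 270) [529. 106.   5.] [528. 106.   7.]
(202, 226) [636. 282.   5.] [636. 283.   3.]
(403, 214) [ 656. -195.    5.] [ 657. -197.   -3.]
(409, 313) [ 422. -201.    5.] [ 422. -201.    3.]
(206, 324) [406. 272.   5.] [406. 274.  -1.]
```

View pics/crop1.png

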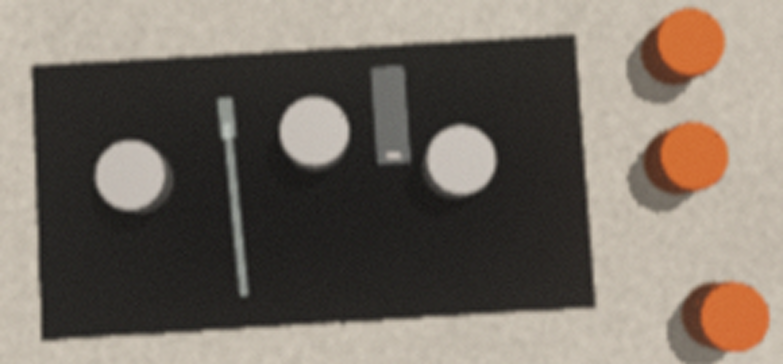

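Run:
```python
from h import *
import pickle
from scipy.spatial.transform import Rotation as Ro
d=pickle.load(open("top.pkl","rb"))
for p in [(30,420),(70,400),(40,440),(5,478),(30,470),(65,260),(45,300),(140,322),(145,243),(152,243)]: print(p,world(d,*p).round(0))
R=Ro.from_rotvec([0.19186571,1.56235431,-0.19405543]); print(R.as_matrix().round(3))
for y in([1,0,0],[-1,0,0],[0,1,0]):
    x=np.array([0,0,-1.]);y=np.array(y,float);T=np.c_[x,y,np.cross(x,y)]
    print(y,(R.inv()*Ro.from_matrix(T)).as_rotvec())
```

```text
(30, 420) [198. 671.   3.]
(70, 400) [246. 569.  34.]
(40, 440) [155. 646.   7.]
(5, 478) [171. 542. 325.]
(30, 470) [154. 552. 226.]
(65, 260) [554. 564.  88.]
(45, 300) [468. 608.  80.]
(140, 322) [416. 408.  59.]
(145, 243) [598. 416.   4.]
(152, 243) [598. 401.   1.]
[[-0.     0.243  0.97 ]
 [-0.001  0.97  -0.243]
 [-1.    -0.001 -0.   ]]
[1. 0. 0.] [1.32500551e+00 9.18967841e-04 1.19999814e-03]
[-1.  0.  0.] [-1.81658658e+00 -1.28345950e-03  9.82883193e-04]
[0. 1. 0.] [-2.45790547e-01 -1.84962784e-04  1.39461776e-03]
```

View pics/side0.png

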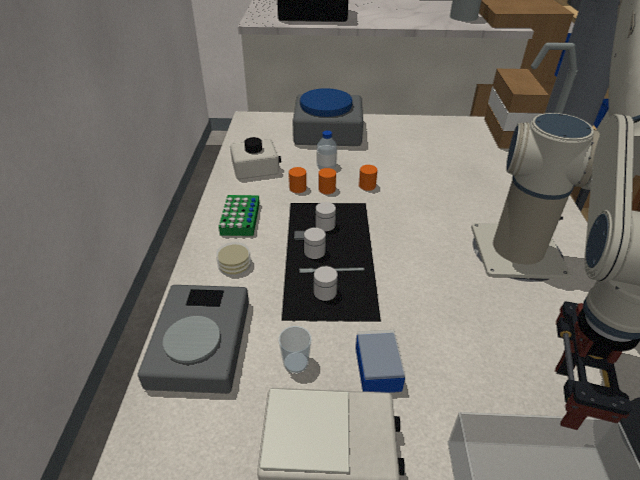

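Call:
apply_moves([
  {"gripper":100,"delta_pos":[0,0,0],"dr":[0.0883,0,0]},
  {"gripper":100,"delta_pos":[0,0,0],"dr":[0.0883,0,0]},
  {"gripper":100,"delta_pos":[0,0,0],"dr":[0.0883,0,0]},
  {"gripper":100,"delta_pos":[0,0,0],"dr":[0.0883,0,0]},
  {"gripper":100,"delta_pos":[0,0,0],"dr":[0.0883,0,0]},
])

```text
t: 0.52
ee_pos: [152.0, 605.9, 201.0]
orientation: [0.541, 1.502, -0.542]
ft_force: [-0.7, 1.2, 0.4]
width: 87.7
```

Call:
apply_moves([
  {"gripper":100,"delta_pos":[0,0,0],"dr":[0.0883,0,0]},
  {"gripper":100,"delta_pos":[0,0,0],"dr":[0.0883,0,0]},
  {"gripper":100,"delta_pos":[0,0,0],"dr":[0.0883,0,0]},
  {"gripper":100,"delta_pos":[0,0,0],"dr":[0.0883,0,0]},
  {"gripper":100,"delta_pos":[0,0,0],"dr":[0.0883,0,0]},
])

```text
t: 0.93
ee_pos: [152.0, 605.9, 201.0]
orientation: [0.88, 1.385, -0.882]
ft_force: [0.2, 0.0, -0.2]
width: 87.8
```

Call:
apply_moves([
  {"gripper":100,"delta_pos":[0,0,0],"dr":[0.0883,0,0]},
  {"gripper":100,"delta_pos":[0,0,0],"dr":[0.0883,0,0]},
  {"gripper":100,"delta_pos":[0,0,0],"dr":[0.0883,0,0]},
  {"gripper":100,"delta_pos":[0,0,0],"dr":[0.0883,0,0]},
  {"gripper":100,"delta_pos":[0,0,0],"dr":[0.0883,0,0]},
])

```text
t: 1.35
ee_pos: [151.9, 605.8, 201.0]
orientation: [1.211, 1.207, -1.213]
ft_force: [-0.1, 0.6, 0.2]
width: 87.8
```

Call:
apply_moves([
  {"gripper":100,"delta_pos":[0,2.59,2.78],"dr":[0,0,0]},
  {"gripper":100,"delta_pos":[0,2.59,2.78],"dr":[0,0,0]},
  {"gripper":100,"delta_pos":[0,2.59,2.78],"dr":[0,0,0]},
  {"gripper":100,"delta_pos":[0,2.59,2.78],"dr":[0,0,0]},
  {"gripper":100,"delta_pos":[0,2.59,2.78],"dr":[0,0,0]},
])

```text
t: 1.77
ee_pos: [282.2, 465.7, 201.1]
orientation: [1.208, 1.21, -1.209]
ft_force: [0.1, -0.3, 0.4]
width: 87.7
```

Call:
apply_moves([
  {"gripper":100,"delta_pos":[0,2.59,2.78],"dr":[0,0,0]},
  {"gripper":100,"delta_pos":[0,2.59,2.78],"dr":[0,0,0]},
  {"gripper":100,"delta_pos":[0,2.59,2.78],"dr":[0,0,0]},
  {"gripper":100,"delta_pos":[0,2.59,2.78],"dr":[0,0,0]},
  {"gripper":100,"delta_pos":[0,2.59,2.78],"dr":[0,0,0]},
])

```text
t: 2.18
ee_pos: [412.0, 326.6, 201.3]
orientation: [1.208, 1.21, -1.209]
ft_force: [0.3, -0.2, 0.6]
width: 88.0
```

Call:
apply_moves([
  {"gripper":100,"delta_pos":[0,2.59,2.78],"dr":[0,0,0]},
  {"gripper":100,"delta_pos":[0,2.59,2.78],"dr":[0,0,0]},
  {"gripper":100,"delta_pos":[0,2.59,2.78],"dr":[0,0,0]},
  {"gripper":100,"delta_pos":[0,2.59,2.78],"dr":[0,0,0]},
  {"gripper":100,"delta_pos":[0,2.59,2.78],"dr":[0,0,0]},
])

```text
t: 2.6
ee_pos: [541.5, 187.7, 201.2]
orientation: [1.209, 1.21, -1.209]
ft_force: [0.9, 0.4, 0.2]
width: 87.7
```

Call:
apply_moves([
  {"gripper":100,"delta_pos":[1,0,0],"dr":[0,0,0]},
  {"gripper":100,"delta_pos":[1,0,0],"dr":[0,0,0]},
  {"gripper":100,"delta_pos":[1,0,0],"dr":[0,0,0]},
  {"gripper":100,"delta_pos":[1,0,0],"dr":[0,0,0]},
  {"gripper":100,"delta_pos":[0,0,0],"dr":[0,0,0]},
])

```text
t: 3.02
ee_pos: [538.1, 189.9, 158.7]
orientation: [1.204, 1.213, -1.212]
ft_force: [-0.3, 0.6, 0.5]
width: 88.1
```

Run:
```python
from h import *
d=grab("wrist"); cv2.imwrite("pics/w1.png",d["img"][:,:,::-1])
H,W=480,640
R=cv2.Rodrigues(np.array(d["rvec"],float))[0]; t=np.array(d["tvec"],float).ravel()
u,v=np.meshgrid(np.arange(W),np.arange(H)); r=np.stack([u,v,np.ones_like(u)],-1)@np.linalg.inv(d["mtx"]).T*d["range_z"][...,None]
P=(r-t)@R
m=((P[...,2]>62)&(P[...,2]<78)&(d["range_z"]>0)).astype(np.uint8)
n,l,s,cc=cv2.connectedComponentsWithStats(m)
for i in range(1,n):
    if s[i,4]>200: print(cc[i].round(1),s[i],P[l==i].min(0).round(1),P[l==i].max(0).round(1),np.median(P[l==i],0).round(1))
print(ctrl.get_obs()["ee_pos"])
```

```text
[319.1 236.4] [ 281  199   77   76 4518] [508.3 162.4  62.2] [565.5 219.7  72.9] [537.  192.5  70.4]
[357.5 414.5] [ 324  395   68   45 2552] [541.6   8.6  62. ] [598.8  56.2  72.5] [570.3  36.1  70.4]
[538.80656202 190.12389643 159.83641784]
```

View pics/w1.png

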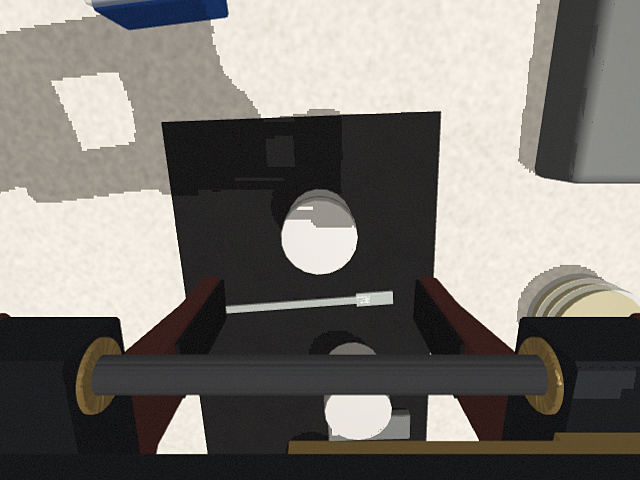

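The wrist view shows the left pot at (319,236), directly below. It measures x 537, y 191, which agrees with the top view to 3 mm, and its lid is at z 70 as expected. Descending to grip it.

Call:
apply_moves([
  {"gripper":100,"delta_pos":[1.4,0,0],"dr":[0,0,0]},
  {"gripper":100,"delta_pos":[1.4,0,0],"dr":[0,0,0]},
  {"gripper":100,"delta_pos":[1.4,0,0],"dr":[0,0,0]},
  {"gripper":100,"delta_pos":[1.4,0,0],"dr":[0,0,0]},
  {"gripper":100,"delta_pos":[1.4,0,0],"dr":[0,0,0]},
])

```text
t: 3.48
ee_pos: [540.6, 190.5, 91.4]
orientation: [1.208, 1.21, -1.207]
ft_force: [0.1, -0.3, 0.5]
width: 87.1
```

Call:
apply_moves([
  {"gripper":100,"delta_pos":[1.4,0,0],"dr":[0,0,0]},
  {"gripper":100,"delta_pos":[1.4,0,0],"dr":[0,0,0]},
  {"gripper":100,"delta_pos":[1.4,0,0],"dr":[0,0,0]},
  {"gripper":100,"delta_pos":[1.0,0,0],"dr":[0,0,0]},
  {"gripper":100,"delta_pos":[0.6,0,0],"dr":[0,0,0]},
])

```text
t: 3.9
ee_pos: [540.1, 190.0, 32.6]
orientation: [1.207, 1.21, -1.209]
ft_force: [-0.7, 0.2, 0.9]
width: 87.5
```

Call:
apply_moves([
  {"gripper":0,"delta_pos":[0,0,0],"dr":[0,0,0]},
  {"gripper":0,"delta_pos":[0,0,0],"dr":[0,0,0]},
  {"gripper":0,"delta_pos":[0,0,0],"dr":[0,0,0]},
  {"gripper":0,"delta_pos":[0,0,0],"dr":[0,0,0]},
  {"gripper":0,"delta_pos":[0,0,0],"dr":[0,0,0]},
])

```text
t: 4.32
ee_pos: [540.5, 189.4, 34.1]
orientation: [1.209, 1.21, -1.209]
ft_force: [-3.4, 0.0, 1.5]
width: 58.2
```

Call:
apply_moves([
  {"gripper":0,"delta_pos":[0,0,0],"dr":[0,0,0]},
  {"gripper":0,"delta_pos":[0,0,0],"dr":[0,0,0]},
  {"gripper":0,"delta_pos":[0,0,0],"dr":[0,0,0]},
  {"gripper":0,"delta_pos":[0,0,0],"dr":[0,0,0]},
  {"gripper":0,"delta_pos":[0,0,0],"dr":[0,0,0]},
])

```text
t: 4.73
ee_pos: [540.6, 189.4, 34.1]
orientation: [1.209, 1.21, -1.209]
ft_force: [-4.3, -0.1, 5.1]
width: 57.5
```

Call:
apply_moves([
  {"gripper":0,"delta_pos":[-0.8,0,0],"dr":[0,0,0]},
  {"gripper":0,"delta_pos":[-0.8,0,0],"dr":[0,0,0]},
  {"gripper":0,"delta_pos":[-0.8,0,0],"dr":[0,0,0]},
  {"gripper":0,"delta_pos":[-0.8,0,0],"dr":[0,0,0]},
  {"gripper":0,"delta_pos":[-0.8,0,0],"dr":[0,0,0]},
])

```text
t: 5.15
ee_pos: [541.1, 189.5, 74.6]
orientation: [1.209, 1.209, -1.208]
ft_force: [0.3, 0.0, -1.8]
width: 57.2
```

Call:
apply_moves([
  {"gripper":0,"delta_pos":[0,0,0],"dr":[0,0,0]},
  {"gripper":0,"delta_pos":[0,0,0],"dr":[0,0,0]},
  {"gripper":0,"delta_pos":[0,0,0],"dr":[0,0,0]},
  {"gripper":0,"delta_pos":[0,0,0],"dr":[0,0,0]},
  {"gripper":0,"delta_pos":[0,0,0],"dr":[0,0,0]},
])

```text
t: 5.57
ee_pos: [540.4, 189.3, 73.0]
orientation: [1.208, 1.21, -1.21]
ft_force: [0.4, 0.5, -1.0]
width: 57.1
```

Call:
apply_moves([
  {"gripper":0,"delta_pos":[0,0,0],"dr":[0,0,0]},
  {"gripper":0,"delta_pos":[0,0,0],"dr":[0,0,0]},
  {"gripper":0,"delta_pos":[0,0,0],"dr":[0,0,0]},
  {"gripper":0,"delta_pos":[0,0,0],"dr":[0,0,0]},
  {"gripper":0,"delta_pos":[0,0,0],"dr":[0,0,0]},
])

```text
t: 5.98
ee_pos: [540.7, 189.4, 73.4]
orientation: [1.209, 1.209, -1.209]
ft_force: [-0.0, 1.3, -2.4]
width: 57.6
```

Run:
```python
from h import *
o=ctrl.get_obs(); print(o["ft_force"],o["moment"],o["joint_torque"].round(2),o["ee_pos"])
d=grab("side"); cv2.imwrite("pics/s2.png",cv2.resize(d["img"][150:350,250:450,::-1],None,fx=2.5,fy=2.5))
```

```text
[-0.03758107  1.30522717 -2.3624513 ] [-0.11846664  0.05268643 -0.00188774] [ 0.000e+00 -5.421e+01 -2.076e+01  5.000e-02 -1.000e-02 -0.000e+00] [540.74156832 189.39282382  73.38984333]
```

View pics/s2.png

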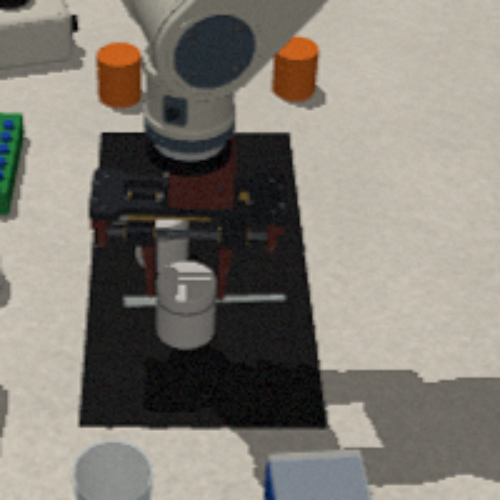

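The crop shows the left pot held upright at about (187,305), with the spatula behind it untouched. The load is about 2 N, so it looks light. Setting it back.

Call:
apply_moves([
  {"gripper":0,"delta_pos":[0.8,0,0],"dr":[0,0,0]},
  {"gripper":0,"delta_pos":[0.8,0,0],"dr":[0,0,0]},
  {"gripper":0,"delta_pos":[0.8,0,0],"dr":[0,0,0]},
  {"gripper":0,"delta_pos":[0.6,0,0],"dr":[0,0,0]},
  {"gripper":0,"delta_pos":[0.4,0,0],"dr":[0,0,0]},
])

```text
t: 6.45
ee_pos: [540.0, 189.2, 38.0]
orientation: [1.208, 1.21, -1.21]
ft_force: [-0.5, -1.4, -1.5]
width: 57.4
```

Call:
apply_moves([
  {"gripper":0,"delta_pos":[0.2,0,0],"dr":[0,0,0]},
  {"gripper":0,"delta_pos":[0.2,0,0],"dr":[0,0,0]},
  {"gripper":0,"delta_pos":[0.2,0,0],"dr":[0,0,0]},
  {"gripper":0,"delta_pos":[0,0,0],"dr":[0,0,0]},
  {"gripper":0,"delta_pos":[0,0,0],"dr":[0,0,0]},
])

```text
t: 6.87
ee_pos: [540.8, 189.4, 34.1]
orientation: [1.209, 1.209, -1.209]
ft_force: [-2.1, -0.8, 4.1]
width: 57.4
```

Mat contact shows as +4 N. Releasing, rising and moving over the middle pot.

Call:
apply_moves([
  {"gripper":100,"delta_pos":[0,0,0],"dr":[0,0,0]},
  {"gripper":100,"delta_pos":[0,0,0],"dr":[0,0,0]},
  {"gripper":100,"delta_pos":[0,0,0],"dr":[0,0,0]},
  {"gripper":100,"delta_pos":[0,0,0],"dr":[0,0,0]},
  {"gripper":100,"delta_pos":[0,0,0],"dr":[0,0,0]},
])

```text
t: 7.28
ee_pos: [540.9, 189.4, 33.5]
orientation: [1.209, 1.209, -1.209]
ft_force: [0.0, 0.6, -0.4]
width: 85.8
```

Call:
apply_moves([
  {"gripper":100,"delta_pos":[0,0,0],"dr":[0,0,0]},
  {"gripper":100,"delta_pos":[-1.2,0,0],"dr":[0,0,0]},
  {"gripper":100,"delta_pos":[-2.4,0,0],"dr":[0,0,0]},
  {"gripper":100,"delta_pos":[-2.4,0,0],"dr":[0,0,0]},
  {"gripper":100,"delta_pos":[-2.0,0,0],"dr":[0,0,0]},
])

```text
t: 7.7
ee_pos: [541.1, 189.5, 115.6]
orientation: [1.209, 1.209, -1.208]
ft_force: [0.2, 0.9, -0.5]
width: 88.1
```

Call:
apply_moves([
  {"gripper":100,"delta_pos":[0,0.64,3.06],"dr":[0,0,0]},
  {"gripper":100,"delta_pos":[0,0.64,3.06],"dr":[0,0,0]},
  {"gripper":100,"delta_pos":[0,0.64,3.06],"dr":[0,0,0]},
  {"gripper":100,"delta_pos":[0,0.64,3.06],"dr":[0,0,0]},
  {"gripper":100,"delta_pos":[0,0.64,3.06],"dr":[0,0,0]},
])

```text
t: 8.12
ee_pos: [573.2, 35.1, 114.6]
orientation: [1.209, 1.209, -1.208]
ft_force: [-0.3, -0.3, -0.0]
width: 88.1
```

```bash
cat > scan.py <<'E'
from h import *
import sys
d=grab(sys.argv[1])
if len(sys.argv)>2: cv2.imwrite(sys.argv[2],d["img"][:,:,::-1])
R=cv2.Rodrigues(np.array(d["rvec"],float))[0]; t=np.array(d["tvec"],float).ravel()
u,v=np.meshgrid(np.arange(640),np.arange(480)); r=np.stack([u,v,np.ones_like(u)],-1)@np.linalg.inv(d["mtx"]).T*d["range_z"][...,None]
P=(r-t)@R
m=((P[...,2]>62)&(P[...,2]<78)&(d["range_z"]>0)).astype(np.uint8)
n,l,s,cc=cv2.connectedComponentsWithStats(m)
for i in range(1,n):
    if s[i,4]>(1500 if sys.argv[1]=="wrist" else 300): print(s[i],((P[l==i].min(0)+P[l==i].max(0))/2).round(1),np.median(P[l==i],0).round(1))
o=ctrl.get_obs();print(o["ee_pos"],o["ft_force"])
E
python3 scan.py wrist; python3 scan.py top
```

```text
[ 211    0  100   41 2898] [541.  171.5  67.5] [541.4 172.1  70.2]
[ 271  206   91   89 6240] [570.7  38.3  67.5] [570.7  39.9  70.4]
[ 240  395   80   53 3544] [544.2 -88.7  67.2] [544.2 -84.7  70.5]
[574.44797987  30.66376195 114.68525972] [ 0.59547635 -2.34588111 -0.23267581]
[ 458  109   73   75 2772] [ 801.5 -399.4   70.2] [ 790.6 -390.2   73.5]
[ 119  116   54   53 2197] [823.8 399.   69.8] [821.  398.3  70.8]
[566 197  17 113 408] [ 550.9 -564.8   70. ] [ 550.6 -560.9   70.3]
[433 203  25  25 453] [ 642.3 -280.    66.7] [ 642.6 -280.4   65.1]
[  11  221   84  110 1474] [522.9 597.5  70. ] [455.6 541.   75.9]
[434 245  26  25 464] [ 546.7 -278.8   67. ] [ 546.3 -279.4   65.3]
[353 246  21  26 408] [547.  -90.8  70. ] [547.8 -89.1  69. ]
[225 250  26  26 523] [543.4 189.9  68.9] [543.6 188.9  68.8]
[449 304  26  26 486] [ 413.3 -306.6   66.8] [ 414.  -306.3   65.2]
[ 51 381  15  99 360] [189.4 582.1  70. ] [191.6 569.1  70.1]
[573.89428984  32.88721706 114.54776378] [ 0.80483896 -0.21245526 -1.20308505]
```

Call:
apply_moves([
  {"gripper":100,"delta_pos":[0,0,0],"dr":[0,0,0]},
  {"gripper":100,"delta_pos":[0,0,0],"dr":[0,0,0]},
  {"gripper":100,"delta_pos":[0.8,0,0],"dr":[0,0,0]},
  {"gripper":100,"delta_pos":[1.2,0,0],"dr":[0,0,0]},
  {"gripper":100,"delta_pos":[1.2,0,0],"dr":[0,0,0]},
])

```text
t: 8.63
ee_pos: [572.6, 37.4, 80.5]
orientation: [1.208, 1.21, -1.208]
ft_force: [-0.4, -0.1, -0.2]
width: 88.0
```

Call:
apply_moves([
  {"gripper":100,"delta_pos":[1.2,0,0],"dr":[0,0,0]},
  {"gripper":100,"delta_pos":[1.2,0,0],"dr":[0,0,0]},
  {"gripper":100,"delta_pos":[1.2,0,0],"dr":[0,0,0]},
  {"gripper":100,"delta_pos":[0.8,0,0],"dr":[0,0,0]},
  {"gripper":100,"delta_pos":[0.4,0,0],"dr":[0,0,0]},
])

```text
t: 9.05
ee_pos: [571.8, 36.4, 31.5]
orientation: [1.208, 1.211, -1.211]
ft_force: [-0.0, 0.3, 1.1]
width: 88.1
```

Call:
apply_moves([
  {"gripper":0,"delta_pos":[0,0,0],"dr":[0,0,0]},
  {"gripper":0,"delta_pos":[0,0,0],"dr":[0,0,0]},
  {"gripper":0,"delta_pos":[0,0,0],"dr":[0,0,0]},
  {"gripper":0,"delta_pos":[0,0,0],"dr":[0,0,0]},
  {"gripper":0,"delta_pos":[0,0,0],"dr":[0,0,0]},
])

```text
t: 9.47
ee_pos: [571.8, 36.4, 34.0]
orientation: [1.208, 1.211, -1.21]
ft_force: [-9.6, -1.5, 7.1]
width: 58.2
```

Call:
apply_moves([
  {"gripper":0,"delta_pos":[0,0,0],"dr":[0,0,0]},
  {"gripper":0,"delta_pos":[0,0,0],"dr":[0,0,0]},
  {"gripper":0,"delta_pos":[0,0,0],"dr":[0,0,0]},
  {"gripper":0,"delta_pos":[0,0,0],"dr":[0,0,0]},
  {"gripper":0,"delta_pos":[0,0,0],"dr":[0,0,0]},
])

```text
t: 9.88
ee_pos: [571.7, 36.4, 34.0]
orientation: [1.208, 1.211, -1.21]
ft_force: [-4.8, 0.0, 4.9]
width: 57.1
```

Call:
apply_moves([
  {"gripper":0,"delta_pos":[-0.8,0,0],"dr":[0,0,0]},
  {"gripper":0,"delta_pos":[-0.8,0,0],"dr":[0,0,0]},
  {"gripper":0,"delta_pos":[-0.8,0,0],"dr":[0,0,0]},
  {"gripper":0,"delta_pos":[-0.8,0,0],"dr":[0,0,0]},
  {"gripper":0,"delta_pos":[-0.8,0,0],"dr":[0,0,0]},
])

```text
t: 10.3
ee_pos: [573.1, 36.4, 74.5]
orientation: [1.209, 1.209, -1.208]
ft_force: [0.2, 0.4, -4.0]
width: 57.1
```

Call:
apply_moves([
  {"gripper":0,"delta_pos":[0,0,0],"dr":[0,0,0]},
  {"gripper":0,"delta_pos":[0,0,0],"dr":[0,0,0]},
  {"gripper":0,"delta_pos":[0,0,0],"dr":[0,0,0]},
  {"gripper":0,"delta_pos":[0,0,0],"dr":[0,0,0]},
  {"gripper":0,"delta_pos":[0,0,0],"dr":[0,0,0]},
])

```text
t: 10.72
ee_pos: [572.4, 36.4, 73.0]
orientation: [1.208, 1.21, -1.21]
ft_force: [-0.7, -0.3, -4.8]
width: 57.4
```

Call:
apply_moves([
  {"gripper":0,"delta_pos":[0,0,0],"dr":[0,0,0]},
  {"gripper":0,"delta_pos":[0,0,0],"dr":[0,0,0]},
  {"gripper":0,"delta_pos":[0,0,0],"dr":[0,0,0]},
  {"gripper":0,"delta_pos":[0,0,0],"dr":[0,0,0]},
  {"gripper":0,"delta_pos":[0,0,0],"dr":[0,0,0]},
])

```text
t: 11.13
ee_pos: [572.9, 36.4, 73.4]
orientation: [1.209, 1.209, -1.209]
ft_force: [0.7, -0.6, -4.4]
width: 57.2
```

Run:
```python
from h import *
o=ctrl.get_obs(); print(o["ft_force"],o["moment"],o["joint_torque"].round(2),o["ee_pos"])
d=grab("side"); cv2.imwrite("pics/s3.png",cv2.resize(d["img"][150:350,250:450,::-1],None,fx=2.5,fy=2.5))
o=ctrl.get_obs(); print(o["ft_force"])
```

```text
[ 0.71082273 -0.60304932 -4.42689995] [-0.07896439  0.06950159 -0.00031465] [ 0.000e+00 -5.601e+01 -2.165e+01  6.000e-02  1.000e-02 -0.000e+00] [572.87685673  36.44288748  73.44993847]
[-0.14764126 -0.455307   -4.98478277]
```

View pics/s3.png

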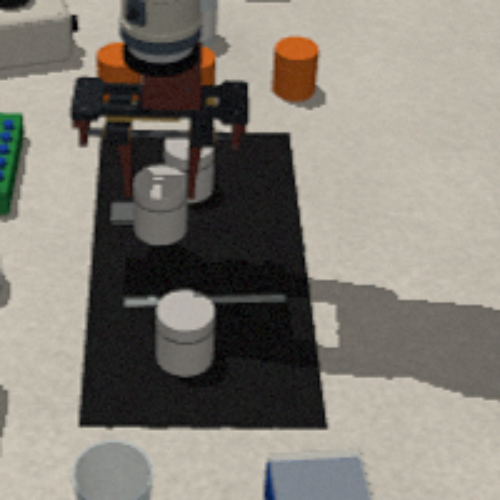

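The middle pot is held upright at about (160,205), and the left one stands on the mat at (185,333). The load is about 4.6 N, so the middle pot is heavy. Setting it down.

Call:
apply_moves([
  {"gripper":0,"delta_pos":[0.8,0,0],"dr":[0,0,0]},
  {"gripper":0,"delta_pos":[0.8,0,0],"dr":[0,0,0]},
  {"gripper":0,"delta_pos":[0.8,0,0],"dr":[0,0,0]},
  {"gripper":0,"delta_pos":[0.6,0,0],"dr":[0,0,0]},
  {"gripper":0,"delta_pos":[0.4,0,0],"dr":[0,0,0]},
])

```text
t: 11.6
ee_pos: [572.0, 36.4, 38.0]
orientation: [1.208, 1.211, -1.21]
ft_force: [-0.0, 0.4, -4.8]
width: 57.1
```

Call:
apply_moves([
  {"gripper":0,"delta_pos":[0.2,0,0],"dr":[0,0,0]},
  {"gripper":0,"delta_pos":[0.2,0,0],"dr":[0,0,0]},
  {"gripper":0,"delta_pos":[0.2,0,0],"dr":[0,0,0]},
  {"gripper":0,"delta_pos":[0,0,0],"dr":[0,0,0]},
  {"gripper":0,"delta_pos":[0,0,0],"dr":[0,0,0]},
])

```text
t: 12.02
ee_pos: [573.0, 36.4, 34.0]
orientation: [1.209, 1.209, -1.209]
ft_force: [-1.0, 0.5, 0.4]
width: 57.5
```

Call:
apply_moves([
  {"gripper":100,"delta_pos":[0,0,0],"dr":[0,0,0]},
  {"gripper":100,"delta_pos":[0,0,0],"dr":[0,0,0]},
  {"gripper":100,"delta_pos":[0,0,0],"dr":[0,0,0]},
  {"gripper":100,"delta_pos":[0,0,0],"dr":[0,0,0]},
  {"gripper":100,"delta_pos":[0,0,0],"dr":[0,0,0]},
])

```text
t: 12.43
ee_pos: [573.1, 36.4, 33.6]
orientation: [1.209, 1.209, -1.208]
ft_force: [-0.2, -0.3, 0.5]
width: 86.3
```

Call:
apply_moves([
  {"gripper":100,"delta_pos":[0,0,0],"dr":[0,0,0]},
  {"gripper":100,"delta_pos":[-1.2,0,0],"dr":[0,0,0]},
  {"gripper":100,"delta_pos":[-2.4,0,0],"dr":[0,0,0]},
  {"gripper":100,"delta_pos":[-2.4,0,0],"dr":[0,0,0]},
  {"gripper":100,"delta_pos":[-2.0,0,0],"dr":[0,0,0]},
])

```text
t: 12.85
ee_pos: [573.1, 36.5, 115.6]
orientation: [1.209, 1.209, -1.208]
ft_force: [1.1, -0.3, 0.1]
width: 87.9
```

Call:
apply_moves([
  {"gripper":100,"delta_pos":[0,-0.52,2.41],"dr":[0,0,0]},
  {"gripper":100,"delta_pos":[0,-0.52,2.41],"dr":[0,0,0]},
  {"gripper":100,"delta_pos":[0,-0.52,2.41],"dr":[0,0,0]},
  {"gripper":100,"delta_pos":[0,-0.52,2.41],"dr":[0,0,0]},
  {"gripper":100,"delta_pos":[0,-0.52,2.41],"dr":[0,0,0]},
])

```text
t: 13.27
ee_pos: [546.8, -85.1, 114.6]
orientation: [1.209, 1.209, -1.208]
ft_force: [0.1, 0.1, -0.3]
width: 88.0
```

Call:
apply_moves([
  {"gripper":100,"delta_pos":[0,0,0],"dr":[0,0,0]},
  {"gripper":100,"delta_pos":[0,0,0],"dr":[0,0,0]},
  {"gripper":100,"delta_pos":[0,0,0],"dr":[0,0,0]},
  {"gripper":100,"delta_pos":[0,0,0],"dr":[0,0,0]},
  {"gripper":100,"delta_pos":[0,0,0],"dr":[0,0,0]},
])

```text
t: 13.68
ee_pos: [547.1, -83.2, 113.6]
orientation: [1.208, 1.21, -1.208]
ft_force: [-0.1, 0.2, 0.2]
width: 88.0
```

```bash
python3 scan.py wrist
```

```text
[ 315    0  104  105 8964] [572.6  35.2  67.5] [572.2  37.3  70.4]
[ 271  211   90   89 6237] [544.3 -83.   67.2] [544.6 -81.7  70.4]
[547.07579503 -83.16275976 113.53849128] [0.12907145 0.29586059 0.0227139 ]
```

Aligned over the right pot to within 3 mm. Descending, gripping and lifting.

Call:
apply_moves([
  {"gripper":100,"delta_pos":[0.8,0,0],"dr":[0,0,0]},
  {"gripper":100,"delta_pos":[1.2,0,0],"dr":[0,0,0]},
  {"gripper":100,"delta_pos":[1.2,0,0],"dr":[0,0,0]},
  {"gripper":100,"delta_pos":[1.2,0,0],"dr":[0,0,0]},
  {"gripper":100,"delta_pos":[1.2,0,0],"dr":[0,0,0]},
])

```text
t: 14.15
ee_pos: [546.2, -83.9, 55.6]
orientation: [1.208, 1.211, -1.21]
ft_force: [1.3, 0.8, 0.1]
width: 87.6
```

Call:
apply_moves([
  {"gripper":100,"delta_pos":[1.2,0,0],"dr":[0,0,0]},
  {"gripper":100,"delta_pos":[0.8,0,0],"dr":[0,0,0]},
  {"gripper":100,"delta_pos":[0.4,0,0],"dr":[0,0,0]},
  {"gripper":100,"delta_pos":[0,0,0],"dr":[0,0,0]},
  {"gripper":0,"delta_pos":[0,0,0],"dr":[0,0,0]},
])

```text
t: 14.57
ee_pos: [547.0, -84.1, 33.4]
orientation: [1.209, 1.21, -1.209]
ft_force: [-0.5, 0.0, -0.0]
width: 83.9
```

Call:
apply_moves([
  {"gripper":0,"delta_pos":[0,0,0],"dr":[0,0,0]},
  {"gripper":0,"delta_pos":[0,0,0],"dr":[0,0,0]},
  {"gripper":0,"delta_pos":[0,0,0],"dr":[0,0,0]},
  {"gripper":0,"delta_pos":[0,0,0],"dr":[0,0,0]},
  {"gripper":0,"delta_pos":[0,0,0],"dr":[0,0,0]},
])

```text
t: 14.98
ee_pos: [546.4, -84.1, 33.9]
orientation: [1.208, 1.21, -1.209]
ft_force: [-3.5, -1.5, 5.3]
width: 57.7
```

Call:
apply_moves([
  {"gripper":0,"delta_pos":[0,0,0],"dr":[0,0,0]},
  {"gripper":0,"delta_pos":[0,0,0],"dr":[0,0,0]},
  {"gripper":0,"delta_pos":[0,0,0],"dr":[0,0,0]},
  {"gripper":0,"delta_pos":[0,0,0],"dr":[0,0,0]},
  {"gripper":0,"delta_pos":[0,0,0],"dr":[0,0,0]},
])

```text
t: 15.4
ee_pos: [546.5, -84.1, 33.9]
orientation: [1.208, 1.21, -1.209]
ft_force: [-3.2, -0.0, 5.5]
width: 57.3
```

Call:
apply_moves([
  {"gripper":0,"delta_pos":[-0.8,0,0],"dr":[0,0,0]},
  {"gripper":0,"delta_pos":[-0.8,0,0],"dr":[0,0,0]},
  {"gripper":0,"delta_pos":[-0.8,0,0],"dr":[0,0,0]},
  {"gripper":0,"delta_pos":[-0.8,0,0],"dr":[0,0,0]},
  {"gripper":0,"delta_pos":[-0.8,0,0],"dr":[0,0,0]},
])

```text
t: 15.82
ee_pos: [547.2, -84.1, 74.6]
orientation: [1.209, 1.209, -1.208]
ft_force: [0.5, 0.2, -2.4]
width: 57.4
```

Call:
apply_moves([
  {"gripper":0,"delta_pos":[0,0,0],"dr":[0,0,0]},
  {"gripper":0,"delta_pos":[0,0,0],"dr":[0,0,0]},
  {"gripper":0,"delta_pos":[0,0,0],"dr":[0,0,0]},
  {"gripper":0,"delta_pos":[0,0,0],"dr":[0,0,0]},
  {"gripper":0,"delta_pos":[0,0,0],"dr":[0,0,0]},
])

```text
t: 16.23
ee_pos: [546.5, -84.0, 73.0]
orientation: [1.209, 1.21, -1.209]
ft_force: [-0.1, 0.1, -3.2]
width: 57.4
```

Call:
apply_moves([
  {"gripper":0,"delta_pos":[0,0,0],"dr":[0,0,0]},
  {"gripper":0,"delta_pos":[0,0,0],"dr":[0,0,0]},
  {"gripper":0,"delta_pos":[0,0,0],"dr":[0,0,0]},
  {"gripper":0,"delta_pos":[0,0,0],"dr":[0,0,0]},
  {"gripper":0,"delta_pos":[0,0,0],"dr":[0,0,0]},
])

```text
t: 16.65
ee_pos: [546.9, -84.1, 73.4]
orientation: [1.209, 1.21, -1.209]
ft_force: [-0.9, -0.6, -1.2]
width: 57.4
```

Run:
```python
from h import *
o=ctrl.get_obs(); print(o["ft_force"],o["ee_pos"])
d=grab("side"); cv2.imwrite("pics/s4.png",cv2.resize(d["img"][150:350,250:450,::-1],None,fx=2.5,fy=2.5))
```

```text
[-0.93077055 -0.56304716 -1.2140387 ] [546.89518514 -84.07535864  73.41318794]
```

View pics/s4.png

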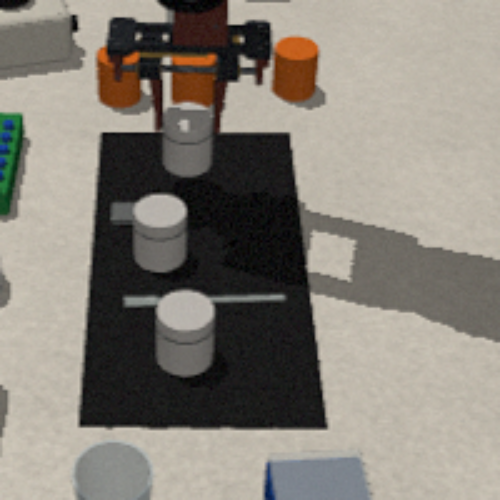

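The right pot is held at about (187,140), and the other two stand upright at (160,232) and (185,333). The right load is about 2.3 N, so the middle pot is the heaviest. Setting the right one back and returning to the middle.

Call:
apply_moves([
  {"gripper":0,"delta_pos":[0.8,0,0],"dr":[0,0,0]},
  {"gripper":0,"delta_pos":[0.8,0,0],"dr":[0,0,0]},
  {"gripper":0,"delta_pos":[0.8,0,0],"dr":[0,0,0]},
  {"gripper":0,"delta_pos":[0.6,0,0],"dr":[0,0,0]},
  {"gripper":0,"delta_pos":[0.4,0,0],"dr":[0,0,0]},
])

```text
t: 17.12
ee_pos: [546.1, -84.0, 38.0]
orientation: [1.208, 1.211, -1.21]
ft_force: [-0.7, -0.0, -1.9]
width: 57.2
```

Call:
apply_moves([
  {"gripper":0,"delta_pos":[0.2,0,0],"dr":[0,0,0]},
  {"gripper":0,"delta_pos":[0.2,0,0],"dr":[0,0,0]},
  {"gripper":0,"delta_pos":[0.2,0,0],"dr":[0,0,0]},
  {"gripper":0,"delta_pos":[0,0,0],"dr":[0,0,0]},
  {"gripper":0,"delta_pos":[0,0,0],"dr":[0,0,0]},
])

```text
t: 17.53
ee_pos: [547.0, -84.1, 33.9]
orientation: [1.209, 1.209, -1.209]
ft_force: [-1.5, -0.1, 0.9]
width: 57.3
```

Call:
apply_moves([
  {"gripper":100,"delta_pos":[0,0,0],"dr":[0,0,0]},
  {"gripper":100,"delta_pos":[0,0,0],"dr":[0,0,0]},
  {"gripper":100,"delta_pos":[0,0,0],"dr":[0,0,0]},
  {"gripper":100,"delta_pos":[0,0,0],"dr":[0,0,0]},
  {"gripper":100,"delta_pos":[0,0,0],"dr":[0,0,0]},
])

```text
t: 17.95
ee_pos: [547.1, -84.1, 33.5]
orientation: [1.209, 1.209, -1.209]
ft_force: [-0.2, 0.3, -0.0]
width: 85.9
```

Call:
apply_moves([
  {"gripper":100,"delta_pos":[0,0,0],"dr":[0,0,0]},
  {"gripper":100,"delta_pos":[-1.2,0,0],"dr":[0,0,0]},
  {"gripper":100,"delta_pos":[-2.4,0,0],"dr":[0,0,0]},
  {"gripper":100,"delta_pos":[-2.4,0,0],"dr":[0,0,0]},
  {"gripper":100,"delta_pos":[-2.0,0,0],"dr":[0,0,0]},
])

```text
t: 18.37
ee_pos: [547.1, -84.1, 115.5]
orientation: [1.209, 1.209, -1.208]
ft_force: [1.0, 0.4, -0.5]
width: 88.3
```

Call:
apply_moves([
  {"gripper":100,"delta_pos":[0,0.52,-2.41],"dr":[0,0,0]},
  {"gripper":100,"delta_pos":[0,0.52,-2.41],"dr":[0,0,0]},
  {"gripper":100,"delta_pos":[0,0.52,-2.41],"dr":[0,0,0]},
  {"gripper":100,"delta_pos":[0,0.52,-2.41],"dr":[0,0,0]},
  {"gripper":100,"delta_pos":[0,0.52,-2.41],"dr":[0,0,0]},
])

```text
t: 18.78
ee_pos: [573.2, 37.5, 114.6]
orientation: [1.21, 1.209, -1.208]
ft_force: [0.3, -0.2, -0.1]
width: 88.2
```

Call:
apply_moves([
  {"gripper":100,"delta_pos":[0,0,0],"dr":[0,0,0]},
  {"gripper":100,"delta_pos":[0,0,0],"dr":[0,0,0]},
  {"gripper":100,"delta_pos":[0,0,0],"dr":[0,0,0]},
  {"gripper":100,"delta_pos":[0,0,0],"dr":[0,0,0]},
  {"gripper":100,"delta_pos":[0,0,0],"dr":[0,0,0]},
])

```text
t: 19.2
ee_pos: [572.6, 35.4, 113.6]
orientation: [1.21, 1.209, -1.21]
ft_force: [-0.3, 0.5, -0.3]
width: 88.0
```

```bash
python3 scan.py wrist
```

```text
[ 211    0  101   41 2938] [541.1 171.7  67.6] [541.4 172.1  70.3]
[ 275  207   91   89 6291] [572.7  38.3  67.4] [572.6  39.9  70.4]
[ 244  395   81   55 3588] [546.8 -88.3  67.5] [546.2 -84.   70.4]
[572.66435798  35.44854787 113.56568336] [-0.07101031 -1.27031346  0.60417295]
```

Call:
apply_moves([
  {"gripper":100,"delta_pos":[0.8,0,0],"dr":[0,0,0]},
  {"gripper":100,"delta_pos":[1.2,0,0],"dr":[0,0,0]},
  {"gripper":100,"delta_pos":[1.2,0,0],"dr":[0,0,0]},
  {"gripper":100,"delta_pos":[1.2,0,0],"dr":[0,0,0]},
  {"gripper":100,"delta_pos":[1.2,0,0],"dr":[0,0,0]},
])

```text
t: 19.67
ee_pos: [572.2, 36.3, 55.5]
orientation: [1.208, 1.21, -1.21]
ft_force: [0.2, 0.2, 0.6]
width: 87.9
```

Call:
apply_moves([
  {"gripper":100,"delta_pos":[1.2,0,0],"dr":[0,0,0]},
  {"gripper":100,"delta_pos":[0.8,0,0],"dr":[0,0,0]},
  {"gripper":100,"delta_pos":[0.4,0,0],"dr":[0,0,0]},
  {"gripper":100,"delta_pos":[0,0,0],"dr":[0,0,0]},
  {"gripper":0,"delta_pos":[0,0,0],"dr":[0,0,0]},
])

```text
t: 20.08
ee_pos: [572.9, 36.5, 33.3]
orientation: [1.209, 1.21, -1.209]
ft_force: [-0.0, 0.0, -0.6]
width: 84.1
```

Call:
apply_moves([
  {"gripper":0,"delta_pos":[0,0,0],"dr":[0,0,0]},
  {"gripper":0,"delta_pos":[0,0,0],"dr":[0,0,0]},
  {"gripper":0,"delta_pos":[0,0,0],"dr":[0,0,0]},
  {"gripper":0,"delta_pos":[0,0,0],"dr":[0,0,0]},
  {"gripper":0,"delta_pos":[0,0,0],"dr":[0,0,0]},
])

```text
t: 20.5
ee_pos: [573.1, 36.5, 34.0]
orientation: [1.209, 1.209, -1.208]
ft_force: [-1.0, -0.2, 3.5]
width: 57.4
```

Call:
apply_moves([
  {"gripper":0,"delta_pos":[0,0,0],"dr":[0,0,0]},
  {"gripper":0,"delta_pos":[0,0,0],"dr":[0,0,0]},
  {"gripper":0,"delta_pos":[0,0,0],"dr":[0,0,0]},
  {"gripper":0,"delta_pos":[0,0,0],"dr":[0,0,0]},
  {"gripper":0,"delta_pos":[0,0,0],"dr":[0,0,0]},
])

```text
t: 20.92
ee_pos: [573.0, 36.4, 33.9]
orientation: [1.209, 1.209, -1.208]
ft_force: [-2.3, -0.6, 6.8]
width: 57.6
```

Call:
apply_moves([
  {"gripper":0,"delta_pos":[-0.8,0,0],"dr":[0,0,0]},
  {"gripper":0,"delta_pos":[-1.2,0,0],"dr":[0,0,0]},
  {"gripper":0,"delta_pos":[-1.2,0,0],"dr":[0,0,0]},
  {"gripper":0,"delta_pos":[-1.4,0,0],"dr":[0,0,0]},
  {"gripper":0,"delta_pos":[-1.4,0,0],"dr":[0,0,0]},
])

```text
t: 21.33
ee_pos: [572.7, 36.4, 94.8]
orientation: [1.209, 1.209, -1.209]
ft_force: [0.5, -0.0, -4.2]
width: 57.3
```

Call:
apply_moves([
  {"gripper":0,"delta_pos":[-1.4,0,0],"dr":[0,0,0]},
  {"gripper":0,"delta_pos":[-1.4,0,0],"dr":[0,0,0]},
  {"gripper":0,"delta_pos":[-1.4,0,0],"dr":[0,0,0]},
  {"gripper":0,"delta_pos":[-1.4,0,0],"dr":[0,0,0]},
  {"gripper":0,"delta_pos":[-1.4,0,0],"dr":[0,0,0]},
])

```text
t: 21.75
ee_pos: [572.6, 36.4, 165.1]
orientation: [1.209, 1.209, -1.209]
ft_force: [0.4, 0.0, -4.1]
width: 57.5
```

Call:
apply_moves([
  {"gripper":0,"delta_pos":[-1.4,0,0],"dr":[0,0,0]},
  {"gripper":0,"delta_pos":[-1.4,0,0],"dr":[0,0,0]},
  {"gripper":0,"delta_pos":[-0.8,0,0],"dr":[0,0,0]},
  {"gripper":0,"delta_pos":[-0.4,0,0],"dr":[0,0,0]},
  {"gripper":0,"delta_pos":[0,0,0],"dr":[0,0,0]},
])

```text
t: 22.17
ee_pos: [573.2, 36.4, 204.7]
orientation: [1.21, 1.208, -1.207]
ft_force: [1.0, 0.1, -4.6]
width: 57.6
```

Call:
apply_moves([
  {"gripper":0,"delta_pos":[0,0,0],"dr":[0,0,0]},
  {"gripper":0,"delta_pos":[0,0,0],"dr":[0,0,0]},
  {"gripper":0,"delta_pos":[0,0,0],"dr":[0,0,0]},
  {"gripper":0,"delta_pos":[0,0,0],"dr":[0,0,0]},
  {"gripper":0,"delta_pos":[0,0,0],"dr":[0,0,0]},
])

```text
t: 22.58
ee_pos: [572.6, 36.4, 202.9]
orientation: [1.208, 1.21, -1.21]
ft_force: [0.5, -0.1, -4.4]
width: 57.4
```

Call:
apply_moves([
  {"gripper":0,"delta_pos":[0,0,0],"dr":[0,0,0]},
  {"gripper":0,"delta_pos":[0,0,0],"dr":[0,0,0]},
  {"gripper":0,"delta_pos":[0,0,0],"dr":[0,0,0]},
  {"gripper":0,"delta_pos":[0,0,0],"dr":[0,0,0]},
  {"gripper":0,"delta_pos":[0,0,0],"dr":[0,0,0]},
])

```text
t: 23.0
ee_pos: [572.8, 36.4, 203.5]
orientation: [1.209, 1.209, -1.209]
ft_force: [0.5, 0.8, -4.5]
width: 57.7
```

```bash
python3 scan.py side pics/s5.png|tail -1
```

```text
[572.85853275  36.42101489 203.51086061] [ 0.65480376 -0.04049142 -4.50357492]
```

View pics/s5.png

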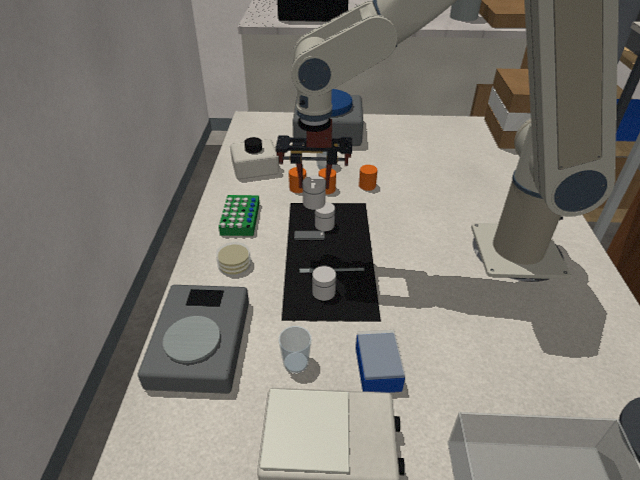

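The middle pot is held upright at (314,193), about 17 cm above the mat. The other two stand on the mat at (325,217) and (324,283), and nothing else has visibly moved. Handing in.

```bash
python3 -c "
from workcell import ctrl; print(ctrl.close_job())"
```

```text
the job is handed in; nothing more can be done
None
```

I hefted the left, middle and right pots in that order, raising each about 4 cm and setting it back on the mat. They read about 2.0 N, 4.6 N and 2.3 N, so I picked the middle pot as the heaviest. Single readings on the light pots scattered between 1 and 3 N, still well below the middle one.

I handed in at 23 s with the middle pot held still and upright, its underside about 17 cm above the mat, at a steady load of about 4.5 N. In the last side view the other two pots stand upright on the mat and nothing else looks moved. The wrist and top cameras disagreed on pot positions by up to about 3 mm, which did not affect the grasps. No check failed.

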